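# Take the spirit level out of its locked sleeve and hold it level over the cast

## Robot

A 6-joint arm with a two-finger parallel gripper is mounted at the origin on the work surface. World frame = base frame: x ahead of the robot, y to its left, z up, the work surface at z = 0. Lengths are in m, angles in rad, forces in N, time in s.
With the tool pointing down it reaches from about 0.3 to 0.825 m from the base axis. Payload 5.4 kg.
Tool frame: the origin (TCP) lies at the very end of the fingers, on their centre line; the grasp point (between the pads) lies env.hold_point_z behind it (env.hold_point_z is the distance from the TCP to the grasp point, in m); z points along the fingers, y is the direction in which the jaws open and shut (so a half turn about z gives the same grasp; the last joint's range is limited). The gripper opens to 92 mm and grips with 3 to 60 N. Pads are 20 mm wide; open, the fingers measure 128 mm over their backs; the gripper's body (75 mm by 189 mm) begins 69 mm behind the grasp point.
Start: joints at [1.123, 0.158, 1.597, -0, 1.386, -0.21], TCP at [0.135, 0.559, 0.193] pointing down, gripper open.
Joint ranges: [-2.91, 2.91], [-0.94, 2.29], [0.18, 2.7], [-1.29, 4.43], [0.17, 2.64], [-3, 3]. Speed limits (rad/s): [2.57, 2.57, 3.14, 3.14, 3.14, 3.14].

## Interface

Orientations are given as a unit quaternion [x, y, z, w].
In Python, from cell import env, imaging gives the robot as it stands.
- The arm moves only by the tool carry_out, never from a script. Its argument "plan" is a list that holds one entry, the list of rows, each a list of 7 numbers: the closure, from 0 (fully open) to 1 (shut), then the shift along the tool's x, y, z in cm, then the turn, a rotation vector about the tool's x, y, z in rad. In form: [[[fingers, tx, ty, tz, rx, ry, rz], ...]]. A call has 1 to 5 rows; each row is the pose to reach, as a shift and turn from the pose commanded when the call began, along the tool's axes at that moment; what a row does not reach only later rows make up. A row lasts 1/12 s, in which the tool goes at most 41.7 mm and 7.16 degrees, less where a joint would pass 70% of its speed; a pose out of reach is approached as far as the arm can. A call with a gripper value outside its range is refused whole. The fingers move at their own pace and stop on an object; "grip_force" is the grip in N (left out, the last holds). Time passes only in rows, so rows that repeat a pose let the fingers close. It gives the time, the measured TCP pose, the force and the opening at its end, in the units of the state.
- env.get_obs(): the state, without advancing time (a new reading comes with each control period).
- imaging.capture(name): name is "scene" or "top" or "wrist"; returns a dict with "frame" (400x640x3 uint8, blue, green, red), "depth" (400x640 float32, m along the optical axis (not along the pixel's ray), 0 where there is no reading), "camera_matrix" (3x3 intrinsics, pixels), "R" (3x3) and "t" (3): a world point X has camera coordinates R X + t; the wrist camera has in their place "hand_eye" (4x4, takes a point from camera to tool coordinates, whose origin is the TCP and whose axes are the flange's). Camera axes: x right, y down, z forward; pixel columns grow to the right and rows downward; lengths in m; the calibration is good to about 2 mm. The wrist camera is an equidistant fisheye: a pixel r from the principal point sees the ray r / f radians off the axis. A picture is of the moment at which its call begins: read the wrist's pose just before it.
- env.close_job(): hands the job in, once; it reports no verdict.
The state is a dict: "time_s": time; "joints": joint angles; "qvel": joint speeds; "joint_efforts": joint torques, N m; "eef_pos": TCP position; "eef_rot": TCP orientation; "contact_force": force on the tool from outside, world axes, zero at the start; "wrist_torque": the same for the moment, N m; "gripper_width": opening from 0.0 (shut) to 1.0 (fully open).
Only numpy, scipy, OpenCV 4.12 (cv2) and the standard library are available. Lean on these libraries where they do the work, as an engineer would, in place of code of your own. Each camera call takes 0.05 s, during which the arm holds its last target.

## Task

Pull the knob of the sprung locking plunger out to its stop and draw the spirit level up out of its sloping sleeve. Turn the level so that it is level, vial edge uppermost, and hold it lengthwise over the middle of the plaster cast, roughly a hand's breadth above it and touching nothing; finish while still holding it there, steady in the gripper. Do not let the level touch the cast on the way, and leave the cast and the other things where they are.

Things in the scene. Friction and masses are not known exactly. Their poses are not given: they have to be found in the camera images.
- holder: Fixed steel holder: base 160 x 100 x 12 mm (x, y, z) with a sleeve that rises at 45 degrees towards the holder's +x. Origin: centre of the base's underside, z up. Sleeve: 34 mm wide (y), 5 mm walls, 80 mm deep, clear section 24 (y) x 42 mm, mouth centre at (7, 0, 95) mm in the holder's frame. The locking plunger sticks out of the sleeve's +y side near its foot.
- sleeve_floor (a point): Middle of the sleeve's floor, at (-50, 0, 38) mm in the holder's frame; the level's lower end rests here, 80 mm down from the mouth.
- plunger (a joint): Sprung locking plunger, m: 0 = in, its pin through the hole near the level's lower end, so the level cannot be drawn out; 0.030 = out at its stop, level free. Moves along the holder's +y (horizontal). Pulling takes about 4 N at first, 6 N at the stop; friction keeps it where it is left against its weak spring.
- knob (a point): Centre of the plunger's black knob: a cylinder 26 mm in diameter, 18 mm long, axis along the holder's y, on an 8 mm stem; moves with the plunger. When in, it lies at (-37, 75, 51) mm in the holder's frame, with 23 mm of bare stem between it and the 20 mm wide bushing.
- level: Spirit level: loose bare aluminium bar, 230 (x) x 22 (y) x 40 (z) mm, black ends, about 0.22 kg. Origin: its centre, also of mass; x along it from the end in the sleeve to the free end, z towards the upper, vial edge. At the start x rises at about 45 degrees, z points up and back (to the holder's -x), the lower 80 mm in the sleeve. Grip it at its centre across its 22 mm, from the vial edge.
- level_low_end (a point): Middle of the level's end face that starts in the sleeve: 115 mm from its centre along its -x.
- cast: White plaster cast, a slab 240 (x) x 140 (y) x 28 (z) mm with a low raised panel, lying flat on the table, about 1.4 kg, loose. Origin: centre of its underside; x along its length, z up; the top is 28 mm above the origin.
- finial: Bystander: small turned plaster finial, 42 mm across, 58 mm tall, standing; origin at its underside.
- bowl: Bystander: black rubber mixing bowl, 110 mm across, 50 mm tall; origin at its underside.
- brush: Bystander: hand brush with a wooden handle, lying; origin at its underside.
- offcut: Bystander: plaster offcut slab 160 x 100 x 22 mm, lying; origin at its underside.
- jar: Bystander: white plastic jar, 64 mm across, 85 mm tall; origin at its underside.
- spatula: Bystander: spatula with a dark wooden handle, lying; origin at its underside.
- mug: Bystander: terracotta cup, 72 mm across, 80 mm tall; origin at its underside.

How it is judged:
On the way, in this order (a step that is already met when the one before it is completed fails the run):
1. the plunger is pulled out to its stop (value of joint plunger above 0.026 m), for 0.2 s.
2. the level is drawn clear of the sleeve, in the gripper (contact force between the fingers and level above 1 N and distance between level_low_end and sleeve_floor above 0.085 m), for 0.2 s.
At the end, for the whole second after the job is handed in: Held still in the gripper, touching nothing else: length horizontal within 8 degrees, vial edge up within 14, along the cast's length within 11 (either way round), centre within 40 mm of the cast's middle seen from above, lower edge 30 to 170 mm above the cast's top (contact force between the fingers and level above 1 N and angle between level's own x axis and vertical between 1.4308 and 1.7108 rad and angle between level's own z axis and vertical below 0.25 rad and angle between the x axis of level and the x axis of cast, either way round below 0.2 rad and horizontal distance between level and cast below 0.04 m and z of level in the frame of cast between 0.078 and 0.218 m and contact force between level and cast below 0.1 N and contact force between level and holder below 0.1 N and linear speed of level below 0.03 m/s and contact force between level and finial below 0.1 N and contact force between level and bowl below 0.1 N and contact force between level and brush below 0.1 N and contact force between level and offcut below 0.1 N and contact force between level and jar below 0.1 N and contact force between level and spatula below 0.1 N and contact force between level and mug below 0.1 N); the arm keeps its last pose, push and grip.
It fails at once if the level knocks against the cast (contact force between level and cast above 2 N).
It fails at once if the cast is pushed out of place (distance of cast from where it was at the start of the episode above 0.02 m).
It fails at once if a bystander is knocked about (distance of any of finial, bowl, brush, offcut, jar, spatula, mug from where it was at the start of the episode above 0.03 m).
It also fails if it takes over 51 s, if anything falls off the work surface, if the arm or the gripper's body presses on something with over 40 N, if the wrist force passes 120 N, or if a joint passes its speed limit or range.

## Working session

There is one attempt and no reset: what is moved stays moved. The work goes in short steps, Python scripts to look and compute and a tool call to move; the robot and the scene stay as the last step left them, time stands still between calls to the robot, and variables do not carry over. Pictures are saved under pics/ and viewed, and the job is handed in when it is done.

Besides the shell and the picture viewer there is one more tool, called after "Request:" by a JSON object that holds its "method" and its "body", one argument or row to a line. carry_out: Moves the arm, as the interface text tells. Its arguments: {"type":"object","properties":{"plan":{"type":"array","items":{"type":"array","items":{"type":"array","items":{"type":"number"}}}},"grip_force":{"type":"number"}},"required":["plan"]}

```bash
ls; mkdir -p pics
cat > h.py <<'E'
import numpy as np, cv2
from scipy.spatial.transform import Rotation as Rn
from cell import env, imaging
def pts(c):
    d=c["depth"];K=c["camera_matrix"];v,u=np.indices(d.shape)
    P=np.stack([(u-K[0,2])/K[0,0]*d,(v-K[1,2])/K[1,1]*d,d],-1)
    return (P-c["t"])@c["R"]
E
python3 - <<'E'
from h import *
print(env.hold_point_z, env.get_obs())
for n in["scene","top"]:
    c=imaging.capture(n); cv2.imwrite(f"pics/{n}0.png",c["frame"]); np.savez(f"{n}0.npz",**c)
    print(n,c["camera_matrix"],c["R"],c["t"])
E
```

```text
pics
0.0187 {'time_s': 0.0, 'joints': array([ 1.12290531e+00,  1.59041549e-01,  1.59821961e+00, -8.05982800e-07,
        1.38620147e+00, -2.10121203e-01]), 'qvel': array([ 0.000389  , -0.00015248, -0.00085294,  0.00109073,  0.00035294,
       -0.00084364]), 'joint_efforts': array([ 9.06449895e-05, -3.85545731e+01, -3.22123003e+01,  7.03538116e-02,
        3.73244158e-02, -8.95145172e-05]), 'eef_pos': array([0.13517187, 0.5582032 , 0.1920295 ]), 'eef_rot': array([ 1.18604935e-01,  9.92941083e-01, -8.84967605e-04, -3.01722470e-04]), 'contact_force': array([ 0.61697809, -0.31024481, -1.04313304]), 'wrist_torque': array([0.04887996, 0.01441554, 0.02512127]), 'gripper_width': 0.9968541187872919}
scene [[388.27704848   0.         326.41405378]
 [  0.         388.27704848 198.84356052]
 [  0.           0.           1.        ]] [[ 0.83255545  0.55375705  0.01430229]
 [ 0.416055   -0.60806192 -0.6761353 ]
 [-0.36571801  0.56887066 -0.73663865]] [-0.4407943  -0.17702832  1.51405245]
top [[432.40978194   0.         321.33813858]
 [  0.         432.40978194 202.2090974 ]
 [  0.           0.           1.        ]] [[-0.02009968 -0.99978191 -0.00566863]
 [-0.99138043  0.02066432 -0.12937474]
 [ 0.12946367  0.00301938 -0.99157957]] [-0.01485255  0.55579917  1.5470666 ]
```

View pics/scene0.png

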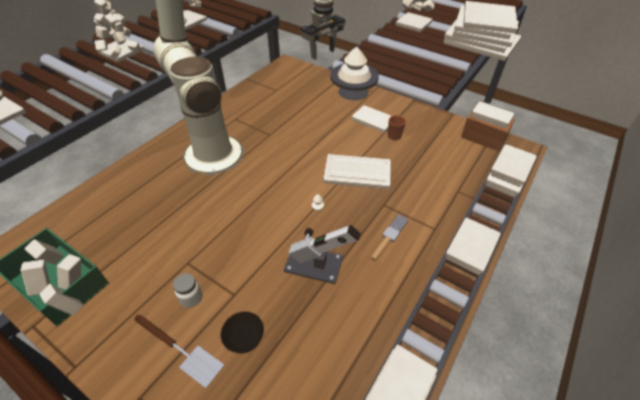

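View pics/top0.png

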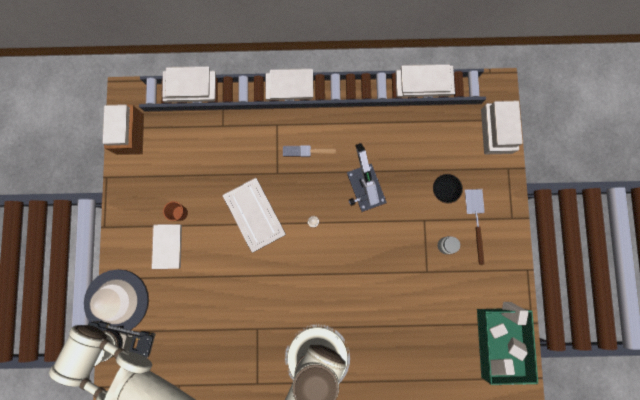

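Run:
```python
from h import *
c=dict(np.load("top0.npz"));P=pts(c)
cr=c["frame"][135:220,330:410];cv2.imwrite("pics/crop1.png",cv2.resize(cr,None,fx=7,fy=7,interpolation=cv2.INTER_CUBIC))
s=dict(np.load("scene0.npz"))
cr=s["frame"][215:290,275:370];cv2.imwrite("pics/crop2.png",cv2.resize(cr,None,fx=8,fy=8,interpolation=cv2.INTER_CUBIC))
for u,v in[(318,360),(450,245),(447,188),(313,222),(175,212),(254,215),(365,150),(361,160),(372,190),(353,202),(300,300)]: print(u,v,P[v,u].round(3))
# cast
hsv=cv2.cvtColor(c["frame"],cv2.COLOR_BGR2HSV)
m=((hsv[...,1]<60)&(hsv[...,2]>150)).astype(np.uint8);m[:170]=0;m[260:]=0;m[:,:215]=0;m[:,290:]=0
cn=max(cv2.findContours(m,0,2)[0],key=cv2.contourArea);r=cv2.minAreaRect(cn);b=cv2.boxPoints(r)
def ray(c,u,v,z):
    K=c["camera_matrix"];d=c["R"].T@np.array([(u-K[0,2])/K[0,0],(v-K[1,2])/K[1,1],1]);o=-c["R"].T@c["t"];return o+d*(z-o[2])/d[2]
print(r,np.array([ray(c,*p,.028) for p in b]).round(4),ray(c,*r[0],.028))
```

```text
318 360 [ 0.071 -0.009  0.353]
450 245 [ 0.389 -0.474  0.081]
447 188 [ 0.603 -0.497  0.007]
313 222 [0.482 0.005 0.053]
175 212 [0.534 0.52  0.005]
254 215 [0.514 0.221 0.03 ]
365 150 [ 0.757 -0.196  0.   ]
361 160 [ 0.677 -0.163  0.179]
372 190 [ 0.587 -0.206  0.098]
353 202 [ 0.551 -0.14   0.06 ]
300 300 [0.203 0.058 0.006]
((253.63714599609375, 214.62489318847656), (65.08171081542969, 38.59749221801758), 62.87869644165039) [[0.593  0.3414 0.028 ]
 [0.6563 0.2144 0.028 ]
 [0.4394 0.1063 0.028 ]
 [0.3782 0.2316 0.028 ]] [0.51567179 0.22310275 0.028     ]
```

View pics/crop1.png

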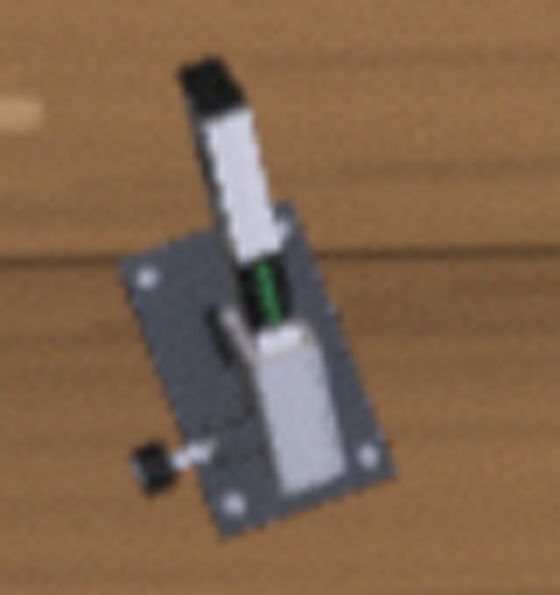

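View pics/crop2.png

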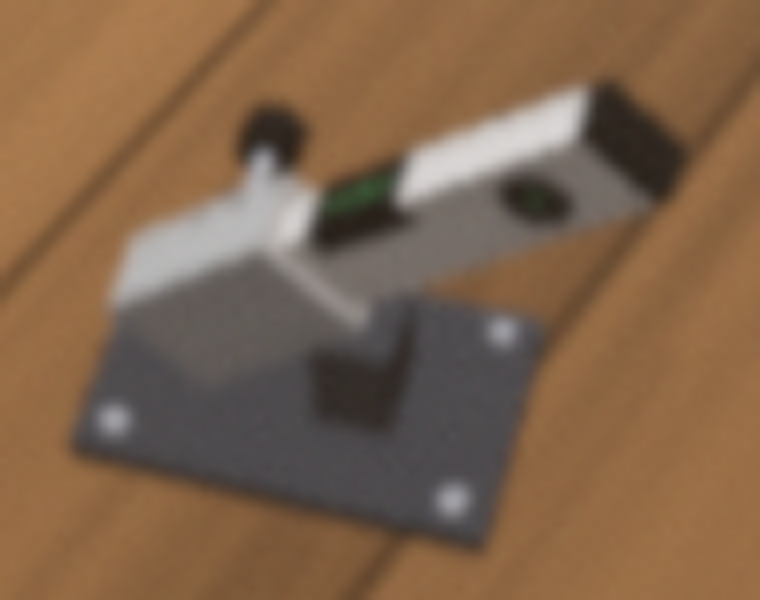

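```bash
cat >> h.py <<'E'
def ray(c,u,v,z):
    K=c["camera_matrix"];d=c["R"].T@np.array([(u-K[0,2])/K[0,0],(v-K[1,2])/K[1,1],1]);o=-c["R"].T@c["t"];return o+d*(z-o[2])/d[2]
E
python3 - <<'E'
from h import *
c=dict(np.load("top0.npz"));s=dict(np.load("scene0.npz"))
q=np.array([ray(c,330+(u+.5)/7-.5,135+(v+.5)/7-.5,.012) for u,v in[(120,262),(290,205),(395,478),(222,540)]])
q2=np.array([ray(s,275+(u+.5)/8-.5,215+(v+.5)/8-.5,.012) for u,v in[(545,322),(485,545),(75,448)]])
print(q.round(4),q2.round(4))
print([np.linalg.norm(q[i]-q[(i+1)%4]) for i in range(4)],q.mean(0),(q2[0]+q2[2])/2)
x=(q[0]-q[3])+(q[1]-q[2]); th=np.arctan2(x[1],x[0]);y=(q[0]-q[1])+(q[3]-q[2]);print(np.degrees(th),np.degrees(np.arctan2(y[1],y[0])))
yaw=(th+np.arctan2(y[1],y[0])-np.pi/2)/2
C=q.mean(0);C[2]=0
W=lambda p:C+Rn.from_euler('z',yaw).apply(np.array(p)/1000)
print("yaw",np.degrees(yaw))
d=np.array([1,0,1])/2**.5
print("knob",W([-37,75,51]),"mouth",W([7,0,95]),"lvl centre",W(np.array([-50,0,38])+115*d),"top end",W(np.array([-50,0,38])+230*d))
# depth check of knob & rays
P=pts(c)
print("knob top ray",ray(c,330+153/7,135+467/7,.06), "scene",ray(s,275+272/8,215+137/8,.058))
L=(P[...,2]>.07)&(P[...,0]>.45)&(abs(P[...,1]+.18)<.1)&(P[...,0]<.8)
l=P[L];print(len(l),l.min(0),l.max(0))
for z0 in np.arange(.07,.22,.02):
    k=l[abs(l[:,2]-z0)<.01]; print(z0,k.mean(0).round(4),len(k))
E
```

```text
[[ 0.6708 -0.1236  0.012 ]
 [ 0.7    -0.2157  0.012 ]
 [ 0.5511 -0.2662  0.012 ]
 [ 0.5199 -0.1734  0.012 ]] [[ 0.6727 -0.1258  0.012 ]
 [ 0.7059 -0.2199  0.012 ]
 [ 0.5586 -0.2707  0.012 ]]
[np.float64(0.09660381039590427), np.float64(0.1572004862884597), np.float64(0.0978604738074976), np.float64(0.15884510881046654)] [ 0.61043715 -0.19471299  0.012     ] [ 0.61562643 -0.19822459  0.012     ]
18.50269461656615 108.08227800271672
yaw 18.29248630964144
knob [ 0.55176679 -0.13511611  0.051     ] mouth [ 0.61708341 -0.19251592  0.095     ] lvl centre [ 0.64017186 -0.1848835   0.11931728] top end [ 0.71737991 -0.15936062  0.20063456]
knob top ray [ 0.55175925 -0.13631636  0.06      ] scene [ 0.55826912 -0.14096471  0.058     ]
528 [ 0.55435648 -0.22630148  0.07001507] [ 0.7349656  -0.14379964  0.21568047]
0.07 [ 0.5757 -0.2031  0.0751] 41
0.09000000000000001 [ 0.5864 -0.1991  0.0898] 86
0.11000000000000001 [ 0.6065 -0.1953  0.1095] 95
0.13 [ 0.6308 -0.1871  0.1303] 60
0.15000000000000002 [ 0.6514 -0.1787  0.1504] 57
0.17000000000000004 [ 0.6735 -0.1708  0.1704] 58
0.19000000000000003 [ 0.6972 -0.164   0.1902] 81
0.21000000000000002 [ 0.7057 -0.1622  0.206 ] 50
```

```bash
cat >> h.py <<'E'
def go(p,Rt,f=0):
    o=env.get_obs();Rc=Rn.from_quat(o["eef_rot"])
    t=Rc.inv().apply(np.array(p)-o["eef_pos"])*100
    r=(Rc.inv()*Rt).as_rotvec()
    print("t",round(o["time_s"],2),"pos",o["eef_pos"].round(4),"w",round(o["gripper_width"],3),"F",o["contact_force"].round(1),"j",o["joints"].round(2))
    print("row",[f]+t.round(2).tolist()+r.round(3).tolist(),"|t|",np.linalg.norm(t).round(2),"deg",np.degrees(np.linalg.norm(r)).round(1))
def fr(y,z):
    y=np.array(y,float);z=np.array(z,float);y/=np.linalg.norm(y);z/=np.linalg.norm(z)
    return Rn.from_matrix(np.column_stack([np.cross(y,z),y,z]))
YAW=np.radians(18.3)
hx=np.array([np.cos(YAW),np.sin(YAW),0]);hy=np.array([-hx[1],hx[0],0]);ez=np.array([0,0,1.])
E
python3 -c "
from h import *
go([.553,-.136,.16],fr(hx,-ez))"
```

```text
t 0.1 pos [0.1352 0.5583 0.1921] w 1.004 F [-0.  -0.3 -0.3] j [ 1.12  0.16  1.6  -0.    1.39 -0.21]
row [0, -56.96, -57.62, 3.29, -0.002, 0.001, 1.014] |t| 81.09 deg 58.1
```

Request:
{"method": "carry_out", "body": {
  "plan": [
    [[0,-57,-57.6,3.3,0,0,1.014],[0,-57,-57.6,3.3,0,0,1.014],[0,-57,-57.6,3.3,0,0,1.014],[0,-57,-57.6,3.3,0,0,1.014],[0,-57,-57.6,3.3,0,0,1.014]]
  ],
  "grip_force": 40
}}

```text
time_s: 0.52
eef_pos: [0.243, 0.3787, 0.1839]
eef_rot: [0.421, 0.907, -0.0, -0.0]
contact_force: [-0.1, 0.2, 0.2]
gripper_width: 1.002
```

```bash
python3 -c "
from h import *
go([.553,-.136,.16],fr(hx,-ez))"
```

```text
t 0.52 pos [0.243  0.3787 0.1839] w 1.002 F [-0.1  0.2  0.2] j [ 0.73 -0.17  1.94 -0.    1.37  0.03]
row [0, -59.31, -9.61, 2.41, -0.001, 0.0, 0.383] |t| 60.13 deg 22.0
```

Request:
{"method": "carry_out", "body": {
  "plan": [
    [[0,-59.3,-9.6,2.4,0,0,0.383],[0,-59.3,-9.6,2.4,0,0,0.383],[0,-59.3,-9.6,2.4,0,0,0.383],[0,-59.3,-9.6,2.4,0,0,0.383],[0,-59.3,-9.6,2.4,0,0,0.383]]
  ]
}}

```text
time_s: 0.93
eef_pos: [0.3516, 0.2009, 0.176]
eef_rot: [0.584, 0.812, 0.0, 0.0]
contact_force: [0.6, 0.1, -0.4]
gripper_width: 1.003
```

```bash
python3 -c "
from h import *
go([.553,-.136,.16],fr(hx,-ez))"
```

```text
t 0.93 pos [0.3516 0.2009 0.176 ] w 1.003 F [ 0.6  0.1 -0.4] j [ 0.22 -0.3   2.06  0.    1.38 -0.11]
row [0, -38.35, 8.35, 1.6, 0.0, -0.0, 0.005] |t| 39.28 deg 0.3
```

Request:
{"method": "carry_out", "body": {
  "plan": [
    [[0,-38.3,8.3,1.6,0,0,0.005],[0,-38.3,8.3,1.6,0,0,0.005],[0,-38.3,8.3,1.6,0,0,0.005],[0,-38.3,8.3,1.6,0,0,0.005],[0,-38.3,8.3,1.6,0,0,0.005]]
  ]
}}

```text
time_s: 1.35
eef_pos: [0.4584, 0.022, 0.1674]
eef_rot: [0.586, 0.811, 0.0, -0.0]
contact_force: [0.5, 1.7, 0.6]
gripper_width: 1.001
```

```bash
python3 -c "
from h import *
go([.553,-.136,.16],fr(hx,-ez))"
```

```text
t 1.35 pos [0.4584 0.022  0.1674] w 1.001 F [0.5 1.7 0.6] j [-0.22 -0.13  1.94  0.    1.33 -0.54]
row [0, -17.97, 4.02, 0.73, -0.0, -0.0, 0.0] |t| 18.43 deg 0.0
```

Request:
{"method": "carry_out", "body": {
  "plan": [
    [[0,-18,4,0.7,0,0,0],[0,-18,4,0.7,0,0,0],[0,-18,4,0.7,0,0,0],[0,-18,4,0.7,0,0,0],[0,-18,4,0.7,0,0,0]]
  ]
}}

```text
time_s: 1.77
eef_pos: [0.5538, -0.1386, 0.1599]
eef_rot: [0.587, 0.81, -0.0, 0.0]
contact_force: [0.5, 0.2, -0.1]
gripper_width: 1.0
```

Run:
```python
from h import *
go([.553,-.136,.16],fr(hx,-ez))
for n in ["wrist","top"]:
    c=imaging.capture(n);np.savez(n+"1.npz",**c);cv2.imwrite(f"pics/{n}1.png",c["frame"])
    if n=="wrist":print(c["hand_eye"],c["camera_matrix"])
```

```text
t 1.77 pos [ 0.5538 -0.1386  0.1599] w 1.0 F [ 0.5  0.2 -0.1] j [-0.46  0.17  1.65 -0.    1.32 -0.77]
row [0, 0.27, 0.0, -0.01, -0.0, 0.001, -0.003] |t| 0.27 deg 0.2
[[-3.77283252e-04 -9.62561975e-01 -2.71061437e-01  7.59267739e-02]
 [ 9.99999853e-01 -4.68480843e-04  2.71741526e-04  2.32793447e-04]
 [-3.88555151e-04 -2.71061295e-01  9.62562010e-01 -1.91997231e-01]
 [ 0.00000000e+00  0.00000000e+00  0.00000000e+00  1.00000000e+00]] [[309.70691629   0.         320.68294023]
 [  0.         309.70691629 197.97615531]
 [  0.           0.           1.        ]]
```

View pics/wrist1.png

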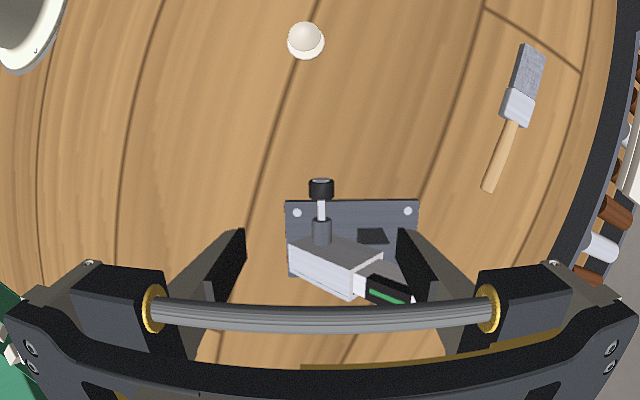

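```bash
cat >> h.py <<'E'
def wray(c,o,u,v,z=None,depth=None):
    K=c["camera_matrix"];a=(np.array([u,v])-K[:2,2])/K[0,0];th=np.hypot(*a)
    d=np.r_[a/th*np.sin(th),np.cos(th)] if th>0 else np.array([0,0,1.])
    H=c["hand_eye"];Rc=Rn.from_quat(o["eef_rot"])
    O=Rc.apply(H[:3,3])+o["eef_pos"];D=Rc.apply(H[:3,:3]@d)
    if depth is not None: return O+D*depth/d[2]
    return O+D*(z-O[2])/D[2]
E
python3 - <<'E'
from h import *
c=dict(np.load("wrist1.npz"));o=env.get_obs()
cr=c["frame"][165:310,260:440];cv2.imwrite("pics/crop3.png",cv2.resize(cr,None,fx=4,fy=4,interpolation=cv2.INTER_CUBIC))
for u,v in[(321,183),(321,195),(321,210),(321,230),(297,212),(340,280)]:
    print(u,v,wray(c,o,u,v,depth=c["depth"][v,u]).round(4))
E
```

```text
321 183 [ 0.5506 -0.1276  0.0633]
321 195 [ 0.5541 -0.1384  0.0652]
321 210 [ 0.5598 -0.1557  0.0556]
321 230 [ 0.5659 -0.1743  0.0608]
297 212 [ 0.5385 -0.179   0.0152]
340 280 [ 0.592  -0.1985  0.107 ]
```

View pics/crop3.png

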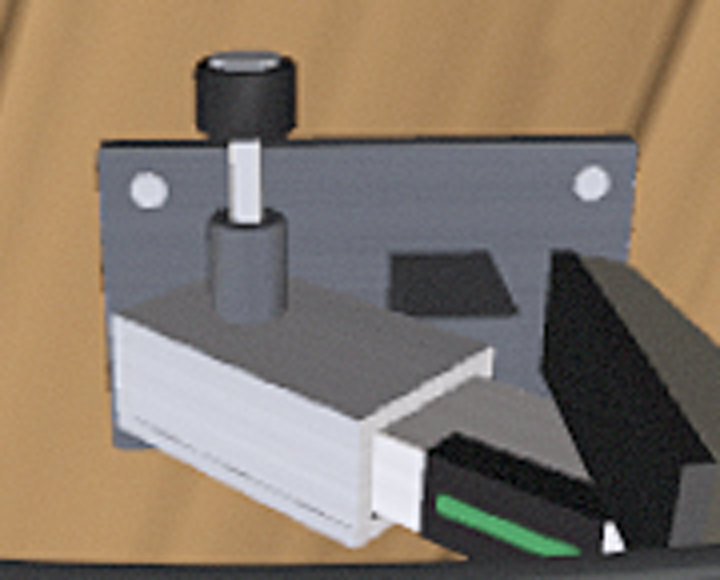

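Run:
```python
from h import *
c=dict(np.load("wrist1.npz"));o=env.get_obs()
px=lambda a,b:(260+(a+.5)/4-.5,165+(b+.5)/4-.5)
A=wray(c,o,*px(100,145),z=.012);B=wray(c,o,*px(635,144),z=.012)
v=B-A;print(A,B,np.linalg.norm(v),np.degrees(np.arctan2(v[1],v[0])))
yaw=np.arctan2(v[1],v[0]);X=np.array([np.cos(yaw),np.sin(yaw),0]);Y=np.array([-X[1],X[0],0])
C=(A+B)/2-.05*Y;C[2]=0;print("C",C)
print("knob model",C-.037*X+.075*Y+.051*ez)
s=[wray(c,o,*px(u,w),z=.06) for u,w in[(247,70),(247,130)]];print(s)
print("knob inner face/stem",wray(c,o,*px(246,138),z=.055),wray(c,o,*px(246,222),z=.055))
```

```text
[ 0.52112236 -0.17172445  0.012     ] [ 0.67016296 -0.12273594  0.012     ] 0.15688522883399655 18.195302370068042
C [ 0.61125551 -0.19473008  0.        ]
knob model [ 0.55268632 -0.13503376  0.051     ]
[array([ 0.55090861, -0.12739909,  0.06      ]), array([ 0.55559249, -0.14169038,  0.06      ])]
knob inner face/stem [ 0.55644189 -0.1450538   0.055     ] [ 0.56336245 -0.16617994  0.055     ]
```

```bash
python3 -c "
from h import *
go([.5527,-.135,.033],fr(hx,-ez))"
```

```text
t 1.87 pos [ 0.5531 -0.1369  0.1598] w 1.004 F [-0.4  0.3 -0.4] j [-0.45  0.17  1.65 -0.    1.32 -0.77]
row [0, 0.19, 0.03, 12.68, -0.001, -0.0, -0.003] |t| 12.68 deg 0.2
```

Request:
{"method": "carry_out", "body": {
  "plan": [
    [[0,0.2,0,4,0,0,0],[0,0.2,0,8,0,0,0],[0,0.2,0,11,0,0,0],[0,0.2,0,12.7,0,0,0],[0.6,0.2,0,12.7,0,0,0]]
  ]
}}

```text
time_s: 2.28
eef_pos: [0.5473, -0.129, 0.0288]
eef_rot: [0.585, 0.811, -0.001, -0.005]
contact_force: [-0.1, 0.1, -0.6]
gripper_width: 0.951
```

Request:
{"method": "carry_out", "body": {
  "plan": [
    [[1,0,0,0,0,0,0],[1,0,0,0,0,0,0],[1,0,0,0,0,0,0],[1,0,0,0,0,0,0],[1,0,0,0,0,0,0]]
  ]
}}

```text
time_s: 2.7
eef_pos: [0.5529, -0.1327, 0.0352]
eef_rot: [0.585, 0.811, 0.0, 0.001]
contact_force: [0.7, -0.4, 0.3]
gripper_width: 0.589
```

Run:
```python
from h import *
go([.5527,-.135,.033],fr(hx,-ez))
for n in ["wrist"]:
    c=imaging.capture(n);cv2.imwrite(f"pics/{n}2.png",c["frame"])
```

```text
t 2.7 pos [ 0.5529 -0.1327  0.0352] w 0.589 F [ 0.7 -0.4  0.3] j [-0.45  0.31  1.75  0.    1.08 -0.77]
row [0, -0.21, -0.09, 0.22, 0.002, 0.002, 0.001] |t| 0.32 deg 0.1
```

View pics/wrist2.png

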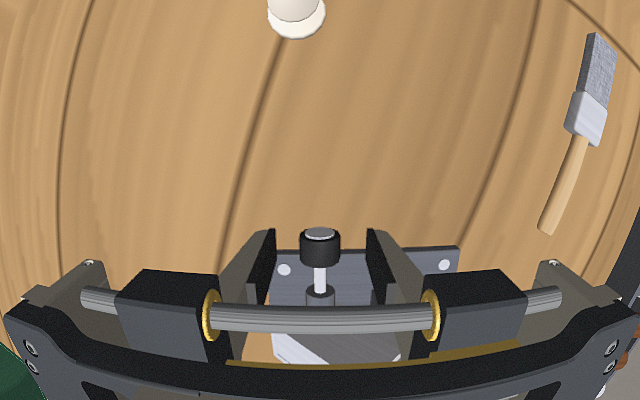

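Request:
{"method": "carry_out", "body": {
  "plan": [
    [[1,0,0,0.1,0,0,0],[1,0,0,0.1,0,0,0],[1,0,0,0.1,0,0,0],[1,0,0,0.1,0,0,0],[1,0,0,0.1,0,0,0]]
  ]
}}

```text
time_s: 3.17
eef_pos: [0.5519, -0.1323, 0.0326]
eef_rot: [0.585, 0.811, 0.0, -0.0]
contact_force: [-0.2, 1.1, -0.4]
gripper_width: 0.246
```

Run:
```python
from h import *
go([.5527,-.135,.033],fr(hx,-ez))
c=imaging.capture("wrist");cv2.imwrite(f"pics/wrist3.png",c["frame"])
```

```text
t 3.17 pos [ 0.5519 -0.1323  0.0326] w 0.246 F [-0.2  1.1 -0.4] j [-0.45  0.32  1.75  0.    1.08 -0.77]
row [0, -0.28, -0.01, -0.04, -0.0, -0.0, 0.001] |t| 0.28 deg 0.0
```

View pics/wrist3.png

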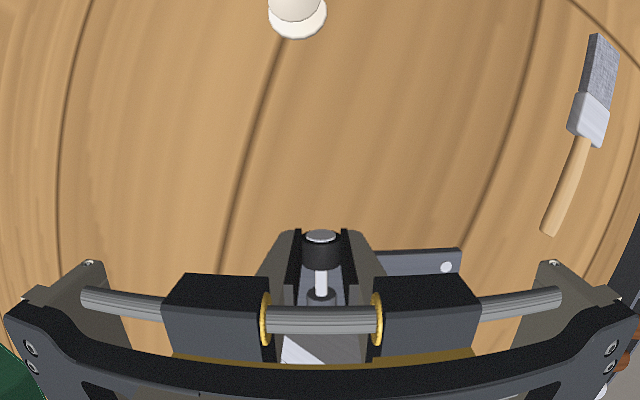

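Request:
{"method": "carry_out", "body": {
  "plan": [
    [[1,0,0,0,0,0,0],[1,0,0,0,0,0,0]]
  ]
}}

```text
time_s: 3.38
eef_pos: [0.5519, -0.1323, 0.0326]
eef_rot: [0.585, 0.811, -0.0, -0.0]
contact_force: [0.0, -0.3, 0.3]
gripper_width: 0.249
```

Request:
{"method": "carry_out", "body": {
  "plan": [
    [[1,0.8,0,0,0,0,0],[1,1.6,0,0,0,0,0],[1,2.4,0,0,0,0,0],[1,3.1,0,0,0,0,0],[1,3.1,0,0,0,0,0]]
  ]
}}

```text
time_s: 3.8
eef_pos: [0.542, -0.1033, 0.0327]
eef_rot: [0.585, 0.811, -0.001, 0.001]
contact_force: [1.1, -6.3, -4.2]
gripper_width: 0.251
```

Run:
```python
from h import *
go([.5527,-.135,.033],fr(hx,-ez))
c=imaging.capture("wrist");cv2.imwrite(f"pics/wrist4.png",c["frame"])
```

```text
t 3.8 pos [ 0.542  -0.1033  0.0327] w 0.251 F [ 1.1 -6.3 -4.2] j [-0.41  0.28  1.79 -0.    1.07 -0.73]
row [0, -3.35, 0.01, -0.02, -0.0, 0.003, 0.002] |t| 3.35 deg 0.2
```

View pics/wrist4.png

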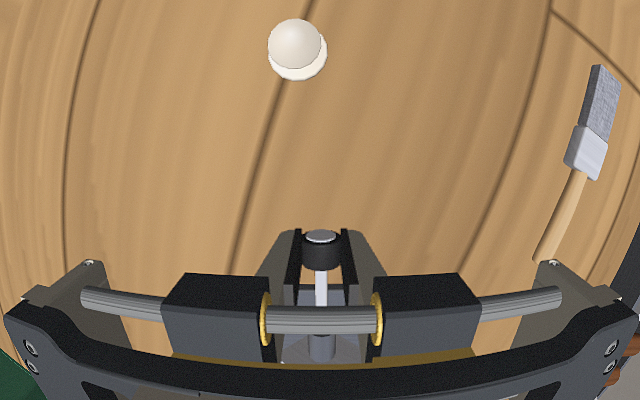

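Request:
{"method": "carry_out", "body": {
  "plan": [
    [[1,0.3,0,0,0,0,0],[1,0.3,0,0,0,0,0],[1,0.3,0,0,0,0,0]]
  ]
}}

```text
time_s: 4.1
eef_pos: [0.5419, -0.1028, 0.0328]
eef_rot: [0.585, 0.811, -0.002, 0.003]
contact_force: [1.9, -11.3, -7.5]
gripper_width: 0.246
```

Request:
{"method": "carry_out", "body": {
  "plan": [
    [[1,-0.2,0,0,0,0,0],[0,-0.2,0,0,0,0,0],[0,-0.2,0,0,0,0,0],[0,-0.2,0,0,0,0,0],[0,-0.2,0,0,0,0,0]]
  ]
}}

```text
time_s: 4.52
eef_pos: [0.5417, -0.1012, 0.0327]
eef_rot: [0.585, 0.811, 0.0, -0.0]
contact_force: [0.1, 0.2, -0.9]
gripper_width: 0.515
```

Run:
```python
from h import *
C=np.array([.6113,-.1950,0]);lx=(hx+ez)/2**.5;lz=(ez-hx)/2**.5
cen=C-.05*hx+.038*ez+.115*lx;print(cen)
R=fr(-hy,-lz);print(R.as_matrix())
go([.542,-.103,.2],fr(hx,-ez))
# hover: TCP 120 mm back
go(cen+.0187*-lz+.12*lz,R)
c=imaging.capture("wrist");cv2.imwrite(f"pics/wrist5.png",c["frame"])
```

```text
[ 0.64103342 -0.18516661  0.11931728]
[[ 0.67134519  0.31399246  0.67134519]
 [ 0.22202619 -0.94942548  0.22202619]
 [ 0.70710678  0.         -0.70710678]]
t 4.52 pos [ 0.5417 -0.1012  0.0327] w 0.515 F [ 0.1  0.2 -0.9] j [-0.4   0.28  1.79  0.    1.07 -0.72]
row [0, -0.17, -0.03, -16.73, -0.0, -0.001, 0.001] |t| 16.73 deg 0.1
t 4.52 pos [ 0.5417 -0.1012  0.0327] w 0.515 F [ 0.1  0.2 -0.9] j [-0.4   0.28  1.79  0.    1.07 -0.72]
row [0, -11.08, -0.38, -15.83, -0.615, 0.613, 1.483] |t| 19.33 deg 98.5
```

View pics/wrist5.png

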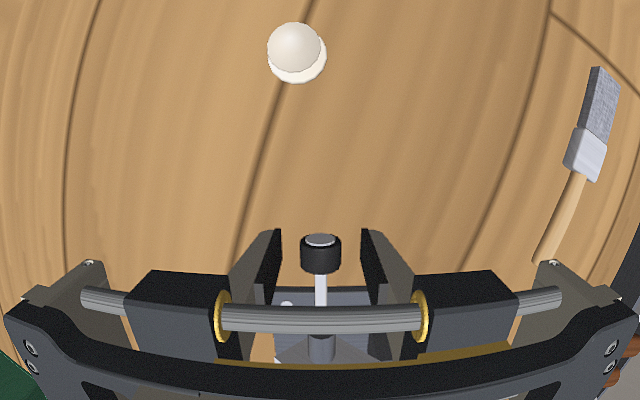

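Request:
{"method": "carry_out", "body": {
  "plan": [
    [[0,0,0,-2,0,0,0],[0,0,0,-6,0,0,0],[0,0,0,-10,0,0,0],[0,0,0,-14,0,0,0.1],[0,0,0,-18,0,0,0.22]]
  ]
}}

```text
time_s: 4.98
eef_pos: [0.5414, -0.1013, 0.2146]
eef_rot: [0.673, 0.74, 0.0, -0.0]
contact_force: [1.0, 0.3, -0.1]
gripper_width: 0.921
```

```bash
cat >> h.py <<'E'
C=np.array([.6113,-.1950,0]);lx=(hx+ez)/2**.5;lz=(ez-hx)/2**.5
cen=C-.05*hx+.038*ez+.115*lx;RL=fr(-hy,-lz)
E
python3 - <<'E'
from h import *
go(cen+.16*lz,RL)
E
```

```text
t 4.98 pos [ 0.5414 -0.1013  0.2146] w 0.921 F [ 1.   0.3 -0.1] j [-0.4   0.08  1.64  0.    1.42 -0.5 ]
row [0, -11.81, -1.91, -1.79, -0.528, 0.66, 1.272] |t| 12.09 deg 87.5
```

Request:
{"method": "carry_out", "body": {
  "plan": [
    [[0,-11.8,-1.9,-4,-0.528,0.66,1.272],[0,-11.8,-1.9,-4,-0.528,0.66,1.272],[0,-11.8,-1.9,-4,-0.528,0.66,1.272],[0,-11.8,-1.9,-4,-0.528,0.66,1.272],[0,-11.8,-1.9,-4,-0.528,0.66,1.272]]
  ]
}}

```text
time_s: 5.4
eef_pos: [0.5351, -0.2241, 0.2542]
eef_rot: [0.83, 0.53, 0.17, -0.026]
contact_force: [-0.3, -0.1, 0.1]
gripper_width: 0.995
```

Run:
```python
from h import *
go(cen+.16*lz,RL)
```

```text
t 5.4 pos [ 0.5351 -0.2241  0.2542] w 0.995 F [-0.3 -0.1  0.1] j [-0.82  0.04  1.64  0.35  1.45 -0.42]
row [0, -0.44, -0.58, 2.09, -0.307, 0.387, 0.75] |t| 2.21 deg 51.5
```

Request:
{"method": "carry_out", "body": {
  "plan": [
    [[0,-0.4,-0.6,2.1,-0.307,0.387,0.75],[0,-0.4,-0.6,2.1,-0.307,0.387,0.75],[0,-0.4,-0.6,2.1,-0.307,0.387,0.75],[0,-0.4,-0.6,2.1,-0.307,0.387,0.75],[0,-0.4,-0.6,2.1,-0.307,0.387,0.75]]
  ]
}}

```text
time_s: 5.82
eef_pos: [0.5332, -0.2176, 0.231]
eef_rot: [0.906, 0.271, 0.32, -0.053]
contact_force: [0.6, -1.0, -0.0]
gripper_width: 0.998
```

Run:
```python
from h import *
go(cen+.16*lz,RL)
```

```text
t 5.82 pos [ 0.5332 -0.2176  0.231 ] w 0.998 F [ 0.6 -1.  -0. ] j [-1.   -0.11  1.94  0.69  1.29 -0.2 ]
row [0, -0.02, 0.3, -0.17, -0.098, 0.119, 0.228] |t| 0.34 deg 15.8
```

Request:
{"method": "carry_out", "body": {
  "plan": [
    [[0,0,0.3,-0.2,-0.098,0.119,0.228],[0,0,0.3,-0.2,-0.098,0.119,0.228],[0,0,0.3,-0.2,-0.098,0.119,0.228],[0,0,0.3,-0.2,-0.098,0.119,0.228]]
  ]
}}

```text
time_s: 6.15
eef_pos: [0.5329, -0.2197, 0.2319]
eef_rot: [0.912, 0.15, 0.376, -0.061]
contact_force: [0.2, -0.3, 0.4]
gripper_width: 1.002
```

Run:
```python
from h import *
go(cen+.16*lz,RL)
c=imaging.capture("wrist");np.savez("wrist6.npz",**c);cv2.imwrite(f"pics/wrist6.png",c["frame"])
c=imaging.capture("scene");cv2.imwrite(f"pics/scene6.png",c["frame"])
```

```text
t 6.15 pos [ 0.5329 -0.2197  0.2319] w 1.002 F [ 0.2 -0.3  0.4] j [-1.06 -0.19  2.07  0.83  1.23 -0.09]
row [0, 0.07, 0.11, -0.02, -0.003, 0.003, 0.005] |t| 0.13 deg 0.4
```

View pics/wrist6.png

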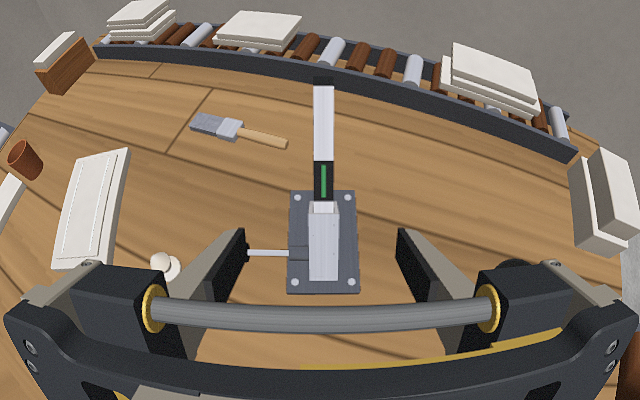

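View pics/scene6.png

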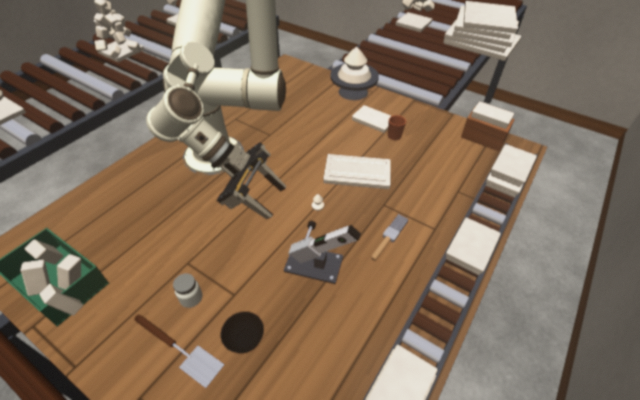

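Run:
```python
from h import *
c=dict(np.load("wrist6.npz"));o=env.get_obs()
K=c["camera_matrix"];H=c["hand_eye"];Rc=Rn.from_quat(o["eef_rot"])
g=c["frame"].astype(int)
for row in [100,120,140]:
    print(row,g[row,305:342].mean(-1).astype(int))
def hit(u,v):
    a=(np.array([u,v])-K[:2,2])/K[0,0];th=np.hypot(*a);d=np.r_[a/th*np.sin(th),np.cos(th)]
    O=Rc.apply(H[:3,3])+o["eef_pos"];D=Rc.apply(H[:3,:3]@d)
    p0=cen+.02*lz;t=(p0-O)@lz/(D@lz);q=O+t*D-cen;return np.array([q@lx,q@hy,q@lz]).round(4)
for u,v in[(313.5,100),(333.5,100),(313.5,140),(333.5,140),(323,76),(323,86),(323,160),(323,202)]:
    dd=c["depth"][int(v),int(u)];q=wray(c,o,u,v,depth=dd)-cen
    print(u,v,hit(u,v),"depth:",np.array([q@lx,q@hy,q@lz]).round(4))
```

```text
100 [122 121 118 120 124 118 115 123 175 214 216 215 214 211 209 210 211 207
 208 211 215 213 214 215 217 220 221 217 200 132 111 113 111 113 111 114
 113]
120 [129 127 126 129 127 130 130 123 124 223 216 214 211 211 208 210 212 209
 208 212 215 213 213 214 218 218 219 221 190 154 134 141 141 142 140 140
 140]
140 [134 135 131 133 131 128 133 126 142 221 216 213 212 211 207 210 212 211
 211 209 213 214 212 215 218 220 219 225 176 131 131 132 131 130 133 134
 132]
313.5 100 [0.0912 0.0081 0.02  ] depth: [0.0913 0.0081 0.0173]
333.5 100 [ 0.0915 -0.013   0.02  ] depth: [ 0.0915 -0.0131  0.0186]
313.5 140 [0.0483 0.0078 0.02  ] depth: [ 0.029   0.0129 -0.1948]
333.5 140 [ 0.0485 -0.0136  0.02  ] depth: [ 0.0291 -0.0225 -0.1973]
323 76 [ 0.1172 -0.0017  0.02  ] depth: [ 0.1174 -0.0017  0.0181]
323 86 [ 0.1064 -0.0018  0.02  ] depth: [ 0.1067 -0.0018  0.0167]
323 160 [ 0.0266 -0.0026  0.02  ] depth: [ 0.0264 -0.0026  0.0189]
323 202 [-0.0208 -0.0031  0.02  ] depth: [-0.0208 -0.0031  0.0199]
```

Run:
```python
from h import *
go(cen-.0027*hy+.001*lx-.001*lz-.0187*lz,RL)
```

```text
t 6.25 pos [ 0.5339 -0.2206  0.2333] w 1.0 F [-0.4  0.  -0.1] j [-1.06 -0.19  2.06  0.83  1.23 -0.09]
row [0, 0.07, 0.3, 18.01, -0.002, 0.003, 0.009] |t| 18.01 deg 0.5
```

Request:
{"method": "carry_out", "body": {
  "plan": [
    [[0,0.1,0.3,3,0,0,0],[0,0.1,0.3,7,0,0,0],[0,0.1,0.3,10,0,0,0],[0,0.1,0.3,12,0,0,0],[0,0.1,0.3,12,0,0,0]]
  ]
}}

```text
time_s: 6.67
eef_pos: [0.6164, -0.1934, 0.1452]
eef_rot: [0.912, 0.152, 0.375, -0.063]
contact_force: [-1.3, 0.1, 0.2]
gripper_width: 1.001
```

Run:
```python
from h import *
go(cen-.0027*hy+.001*lx-.001*lz-.0187*lz,RL)
c=imaging.capture("wrist");np.savez("wrist7.npz",**c);cv2.imwrite(f"pics/wrist7.png",c["frame"])
```

```text
t 6.67 pos [ 0.6164 -0.1934  0.1452] w 1.001 F [-1.3  0.1  0.2] j [-0.87  0.07  2.01  0.92  0.97 -0.14]
row [0, 0.13, 0.31, 5.64, -0.008, 0.005, 0.007] |t| 5.65 deg 0.7
```

View pics/wrist7.png

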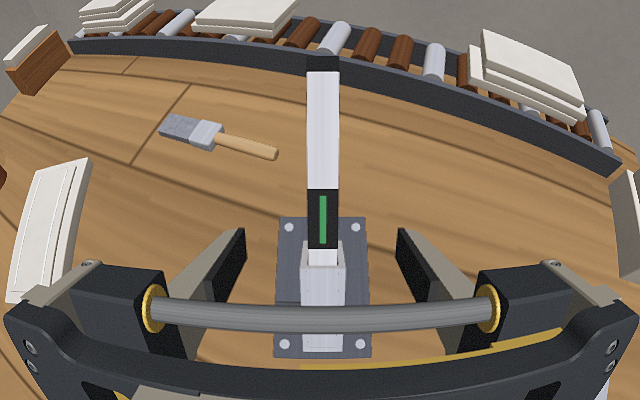

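Request:
{"method": "carry_out", "body": {
  "plan": [
    [[0,0.1,0.1,3,0,0,0],[0,0.1,0.1,5,0,0,0],[0.5,0.1,0.1,5.7,0,0,0],[1,0.1,0.1,5.7,0,0,0],[1,0.1,0.1,5.7,0,0,0]]
  ]
}}

```text
time_s: 7.13
eef_pos: [0.6549, -0.1851, 0.11]
eef_rot: [0.912, 0.15, 0.377, -0.06]
contact_force: [-0.1, -1.2, 0.0]
gripper_width: 0.806
```

Request:
{"method": "carry_out", "body": {
  "plan": [
    [[1,0,0,0,0,0,0],[1,0,0,0,0,0,0],[1,0,0,0,0,0,0],[1,0,0,0,0,0,0],[1,0,0,0,0,0,0]]
  ]
}}

```text
time_s: 7.55
eef_pos: [0.6547, -0.1847, 0.1091]
eef_rot: [0.912, 0.15, 0.377, -0.06]
contact_force: [-0.1, 0.3, -0.1]
gripper_width: 0.442
```

Request:
{"method": "carry_out", "body": {
  "plan": [
    [[1,0,0,0,0,0,0],[1,0,0,0,0,0,0],[1,0,0,0,0,0,0],[1,0,0,0,0,0,0],[1,0,0,0,0,0,0]]
  ]
}}

```text
time_s: 7.97
eef_pos: [0.6546, -0.1834, 0.1087]
eef_rot: [0.912, 0.15, 0.377, -0.061]
contact_force: [-2.8, 4.1, 3.5]
gripper_width: 0.232
```

Run:
```python
from h import *
go(cen-.0027*hy+.001*lx-.001*lz-.0187*lz,RL)
c=imaging.capture("wrist");np.savez("wrist8.npz",**c);cv2.imwrite(f"pics/wrist8.png",c["frame"])
```

```text
t 7.97 pos [ 0.6546 -0.1834  0.1087] w 0.232 F [-2.8  4.1  3.5] j [-0.79  0.2   1.95  0.98  0.87 -0.17]
row [0, -0.09, 0.01, 0.27, -0.004, 0.002, 0.005] |t| 0.29 deg 0.4
```

View pics/wrist8.png

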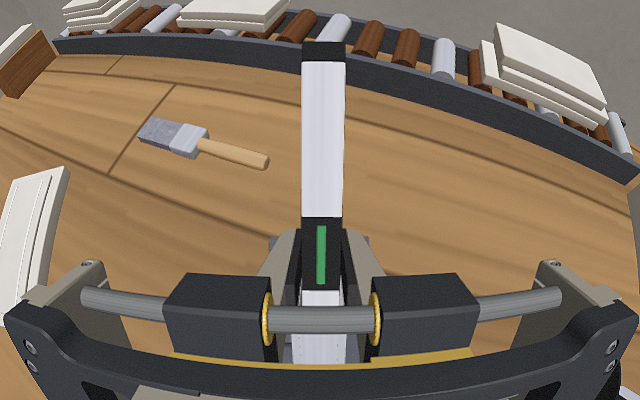

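Request:
{"method": "carry_out", "body": {
  "plan": [
    [[1,0,0,0,0,0,0],[1,0.6,0,0,0,0,0],[1,1.5,0,0,0,0,0],[1,2.5,0,0,0,0,0],[1,3.5,0,0,0,0,0]]
  ],
  "grip_force": 50
}}

```text
time_s: 8.43
eef_pos: [0.6634, -0.1794, 0.1144]
eef_rot: [0.919, 0.15, 0.36, -0.059]
contact_force: [-61.1, -26.3, -24.4]
gripper_width: 0.234
```

Run:
```python
from h import *
go(cen-.0187*lz+.13*lx,RL)
```

```text
t 8.43 pos [ 0.6634 -0.1794  0.1144] w 0.234 F [-61.1 -26.3 -24.4] j [-0.76  0.2   1.92  0.91  0.86 -0.08]
row [0, 11.7, -0.12, -0.55, -0.004, 0.038, 0.003] |t| 11.72 deg 2.2
```

Request:
{"method": "carry_out", "body": {
  "plan": [
    [[1,-1.7,0,0,0,0,0],[1,-3,0,0,0,0,0],[1,-3.2,0,0,0,0,0]]
  ]
}}

```text
time_s: 8.68
eef_pos: [0.661, -0.1813, 0.117]
eef_rot: [0.909, 0.149, 0.383, -0.064]
contact_force: [18.4, 17.9, 15.2]
gripper_width: 0.235
```

Run:
```python
from h import *
go(cen-.0187*lz,RL)
for n in["top","scene","wrist"]:
  c=imaging.capture(n);np.savez(n+"9.npz",**c)
  if n=="wrist":cr=c["frame"]
  elif n=="top":cr=cv2.resize(c["frame"][135:220,330:410],None,fx=7,fy=7,interpolation=cv2.INTER_CUBIC)
  else:cr=cv2.resize(c["frame"][215:290,275:370],None,fx=8,fy=8,interpolation=cv2.INTER_CUBIC)
  cv2.imwrite(f"pics/{n}9.png",cr)
```

```text
t 8.68 pos [ 0.661  -0.1813  0.117 ] w 0.235 F [18.4 17.9 15.2] j [-0.79  0.19  1.94  0.99  0.87 -0.16]
row [0, -1.27, -0.26, 0.26, -0.006, -0.012, 0.004] |t| 1.32 deg 0.8
```

View pics/top9.png

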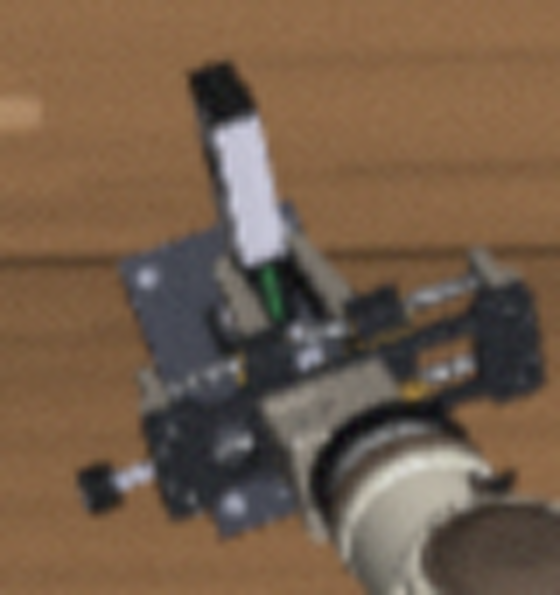

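View pics/scene9.png

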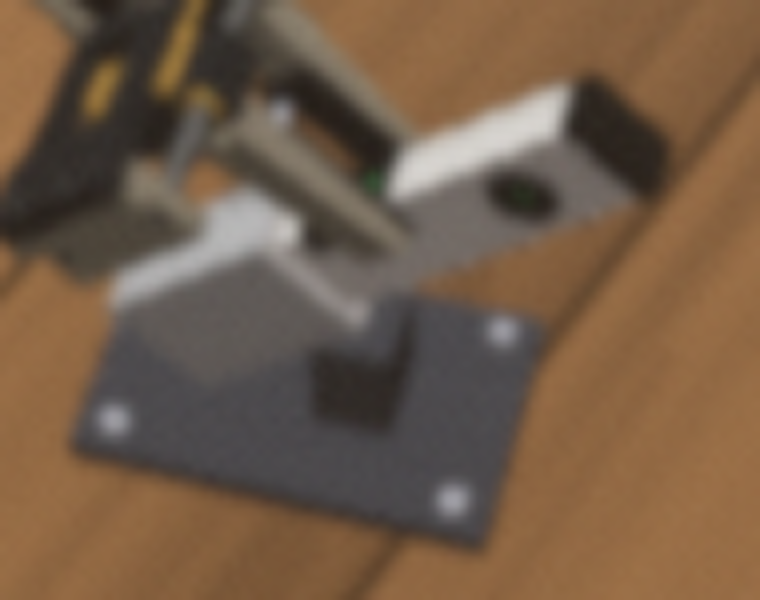

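View pics/wrist9.png

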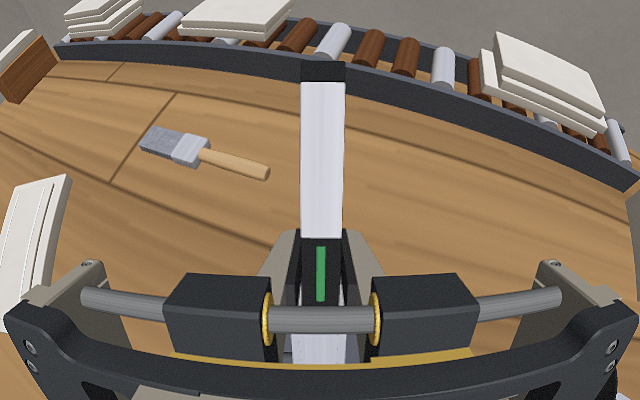

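Run:
```python
from h import *
def kn(f):
    c=dict(np.load(f));hsv=cv2.cvtColor(c["frame"],cv2.COLOR_BGR2HSV)
    m=(hsv[...,2]<60).astype(np.uint8);w=np.zeros_like(m);w[194:212,338:356]=m[194:212,338:356]
    n,l,s,ce=cv2.connectedComponentsWithStats(w);print(s[1:],ce[1:])
    i=1+np.argmax(s[1:,4]);p=ray(c,*ce[i],.055);q=p-C
    print(f,p,q@hx,q@hy)
kn("top0.npz");kn("top1.npz");kn("top9.npz")
c=dict(np.load("wrist6.npz"));cv2.imwrite("pics/crop6.png",cv2.resize(c["frame"][180:300,230:370],None,fx=5,fy=5,interpolation=cv2.INTER_CUBIC))
```

```text
[[350 199   5   6  22]] [[351.86363636 201.5       ]]
top0.npz [ 0.55319128 -0.13670329  0.055     ] -0.03686517117847602 0.07359408163280134
[[351 196   2   2   2]
 [350 199   3   6  11]
 [354 211   1   1   1]] [[351.5        196.5       ]
 [350.90909091 201.45454545]
 [354.         211.        ]]
top1.npz [ 0.55342897 -0.13325818  0.055     ] -0.03555776487405407 0.07679032068660113
[[351 194   5  15  46]
 [341 202   6   6  24]] [[353.41304348 199.69565217]
 [343.66666667 204.41666667]]
top9.npz [ 0.55965714 -0.14249847  0.055     ] -0.032545967574020895 0.06606175719850578
```

View pics/crop6.png

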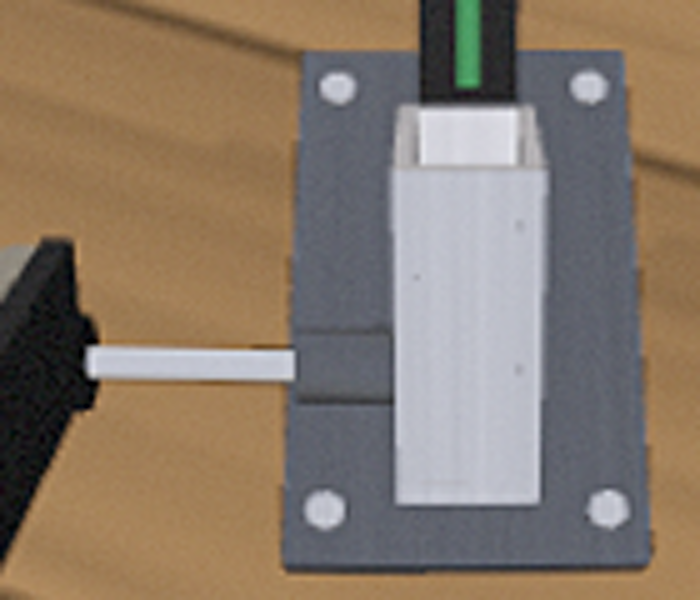

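Run:
```python
from h import *
c=dict(np.load("wrist6.npz"))
o={"eef_pos":np.array([.5333,-.2200,.2325]),"eef_rot":np.array([0.912,0.15,0.376,-0.061])}
for u,v in[(308.5,254),(289.2,253),(247.6,252.6)]:
    q=wray(c,o,u,v,z=.053)-C;print(q@hx,q@hy)
c=dict(np.load("wrist9.npz"));cv2.imwrite("pics/crop9.png",cv2.resize(c["frame"][220:370,250:400],None,fx=5,fy=5,interpolation=cv2.INTER_CUBIC))
for f in("wrist8.npz","wrist9.npz"):
    c=dict(np.load(f));g=cv2.cvtColor(c["frame"],cv2.COLOR_BGR2GRAY).astype(int)
    for r in range(60,220,30): print(f,r,np.where(g[r,290:360]>170)[0][[0,-1]]+290)
```

```text
-0.037255816285506706 0.015437093921240905
-0.03629120342811002 0.03979584573595121
-0.037217639939286146 0.09348840716464692Traceback (most recent call last):
  File "<stdin>", line 9, in <module>
IndexError: index 0 is out of bounds for axis 0 with size 0
```

View pics/crop9.png

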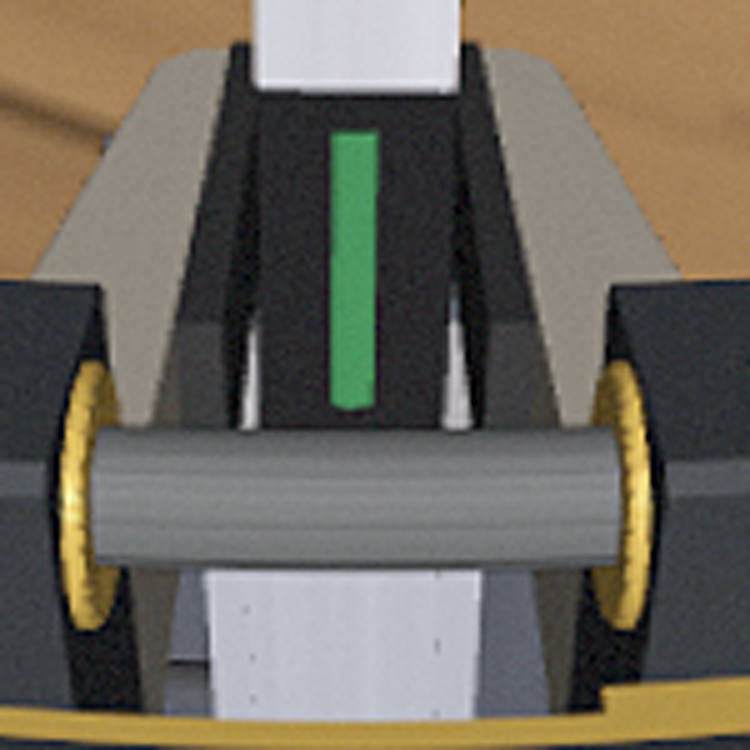

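Request:
{"method": "carry_out", "body": {
  "plan": [
    [[0,0,0,0,0,0,0],[0,0,0,0,0,0,0],[0,0,0,0,0,0,0],[0,0,0,0,0,0,0]]
  ],
  "grip_force": 40
}}

```text
time_s: 9.17
eef_pos: [0.6564, -0.1843, 0.1102]
eef_rot: [0.912, 0.149, 0.376, -0.06]
contact_force: [-0.1, -0.5, -0.2]
gripper_width: 0.503
```

Run:
```python
from h import *
go(cen-.0187*lz,RL)
c=imaging.capture("wrist");np.savez("wrist10.npz",**c);cv2.imwrite(f"pics/wrist10.png",c["frame"])
c=imaging.capture("top");cv2.imwrite("pics/top10.png",cv2.resize(c["frame"][135:220,330:410],None,fx=7,fy=7,interpolation=cv2.INTER_CUBIC))
```

```text
t 9.17 pos [ 0.6564 -0.1843  0.1102] w 0.503 F [-0.1 -0.5 -0.2] j [-0.79  0.2   1.95  0.98  0.87 -0.16]
row [0, -0.4, -0.4, 0.17, -0.001, 0.003, 0.005] |t| 0.59 deg 0.3
```

View pics/wrist10.png

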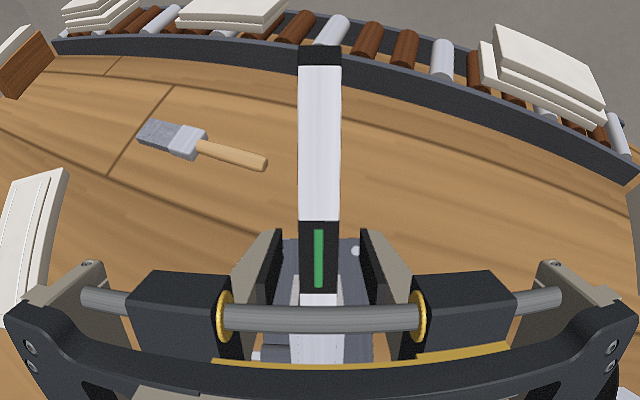

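View pics/top10.png

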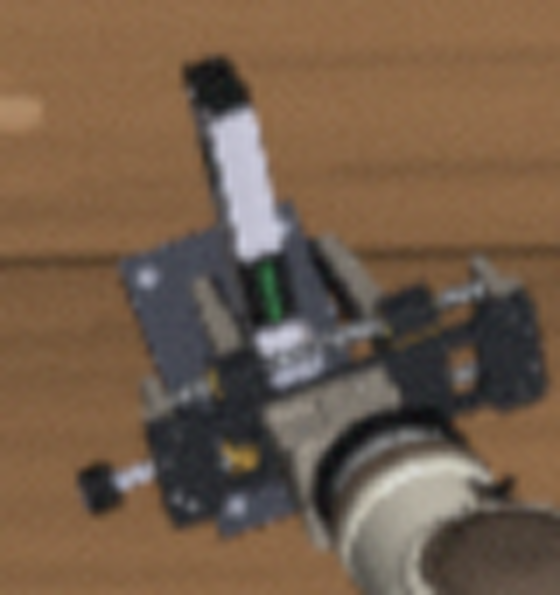

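Request:
{"method": "carry_out", "body": {
  "plan": [
    [[0.5,-0.2,-0.1,0,0,0,0],[1,-0.2,-0.1,0,0,0,0],[1,-0.2,-0.1,0,0,0,0],[1,-0.2,-0.1,0,0,0,0],[1,-0.2,-0.1,0,0,0,0]]
  ]
}}

```text
time_s: 9.68
eef_pos: [0.6551, -0.1833, 0.1094]
eef_rot: [0.912, 0.15, 0.377, -0.06]
contact_force: [0.2, 0.4, 0.8]
gripper_width: 0.27
```

Request:
{"method": "carry_out", "body": {
  "plan": [
    [[1,0,0,0,0,0,0],[1,0,0,0,0,0,0],[1,0,0,0,0,0,0]]
  ]
}}

```text
time_s: 9.93
eef_pos: [0.6551, -0.1831, 0.1094]
eef_rot: [0.912, 0.15, 0.377, -0.061]
contact_force: [-1.0, 1.0, 1.4]
gripper_width: 0.235
```

```bash
cat >> h.py <<'E'
def ff():
    o=env.get_obs();F=o["contact_force"];q=o["eef_pos"]-cen;print("F lx,hy,lz",(F@np.array([lx,hy,lz]).T).round(1),"pos",(1000*np.array([q@lx,q@hy,q@lz])).round(1),"M tool",Rn.from_quat(o["eef_rot"]).inv().apply(o["wrist_torque"]).round(2),"w",o["gripper_width"])
E
python3 -c "
from h import *
ff();go(cen,RL)"
```

```text
F lx,hy,lz [0.5 1.2 1.4] pos [  2.9  -2.4 -16.9] M tool [ 0.18 -0.45  0.17] w 0.2348969464047133
t 9.93 pos [ 0.6551 -0.1831  0.1094] w 0.235 F [-1.   1.   1.4] j [-0.79  0.2   1.95  0.98  0.87 -0.17]
row [0, -0.29, -0.25, -1.68, -0.002, 0.002, 0.006] |t| 1.73 deg 0.4
```

Request:
{"method": "carry_out", "body": {
  "plan": [
    [[1,0.2,0,0,0,0,0],[1,0.4,0,0,0,0,0],[1,0.6,0,0,0,0,0]]
  ]
}}

```text
time_s: 10.18
eef_pos: [0.6553, -0.1828, 0.1093]
eef_rot: [0.914, 0.15, 0.373, -0.06]
contact_force: [-26.9, -8.7, -0.9]
gripper_width: 0.235
```

```bash
python3 -c "
from h import *
ff()
c=imaging.capture('wrist');np.savez('wrist11.npz',**c);cv2.imwrite('pics/wrist11.png',c['frame'])
"
```

```text
F lx,hy,lz [-20.7   0.2  19.4] pos [  3.   -2.2 -17.2] M tool [-0.05 -4.32  0.06] w 0.23498946572808704
```

View pics/wrist11.png

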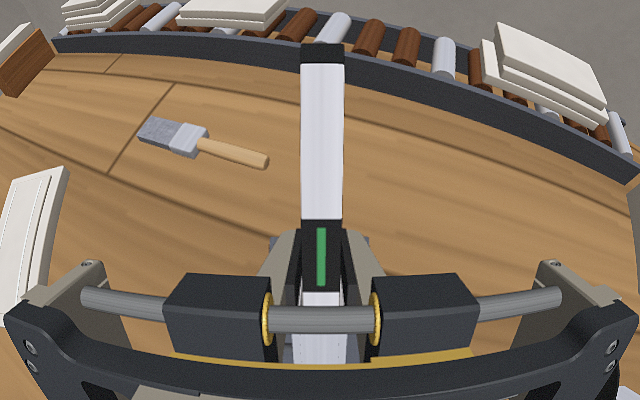

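Request:
{"method": "carry_out", "body": {
  "plan": [
    [[1,0,0,-0.3,0,0,0],[1,0,0,-0.5,0,0,0]]
  ]
}}

```text
time_s: 10.4
eef_pos: [0.654, -0.1822, 0.114]
eef_rot: [0.913, 0.149, 0.375, -0.061]
contact_force: [25.2, 1.2, -30.5]
gripper_width: 0.236
```

```bash
python3 -c "
from h import *
ff()
"
```

```text
F lx,hy,lz [ -4.4  -6.8 -38.7] pos [  5.6  -1.3 -13.1] M tool [-1.15 -0.87 -0.04] w 0.23648819293545026
```

Request:
{"method": "carry_out", "body": {
  "plan": [
    [[1,0.1,-0.1,0.25,0,0,0],[1,0.4,-0.1,0.25,0,0,0]]
  ]
}}

```text
time_s: 10.57
eef_pos: [0.6594, -0.1799, 0.1172]
eef_rot: [0.912, 0.15, 0.376, -0.061]
contact_force: [-0.1, -0.2, -2.9]
gripper_width: 0.237
```

```bash
python3 -c "
from h import *
ff()
c=imaging.capture('wrist');np.savez('wrist12.npz',**c);cv2.imwrite('pics/wrist12.png',c['frame'])
"
```

```text
F lx,hy,lz [-2.2 -0.2 -1.9] pos [ 12.   -0.7 -15. ] M tool [-0.   -1.03 -0.04] w 0.2368911239328705
```

View pics/wrist12.png

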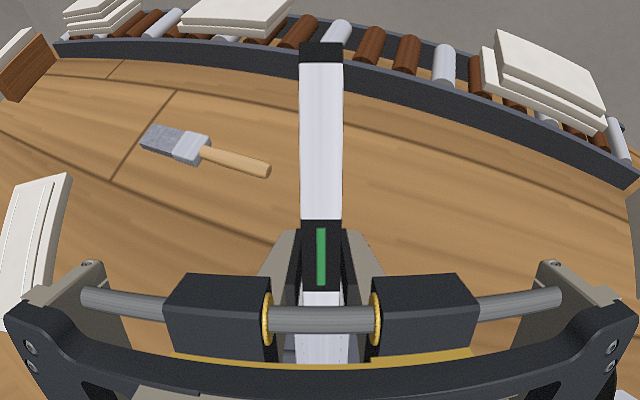

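Request:
{"method": "carry_out", "body": {
  "plan": [
    [[1,0.4,0,0,0,0,0],[1,0.8,0,0,0,0,0],[1,1.2,0,0,0,0,0]]
  ]
}}

```text
time_s: 10.87
eef_pos: [0.6686, -0.1779, 0.1278]
eef_rot: [0.912, 0.15, 0.377, -0.06]
contact_force: [-0.4, 0.4, -1.4]
gripper_width: 0.235
```

```bash
python3 -c "
from h import *
ff()
"
```

```text
F lx,hy,lz [-1.2  0.5 -0.7] pos [ 26.1  -1.7 -14.1] M tool [ 0.   -0.82  0.  ] w 0.23523341048363702
```

Free now. Keep drawing.

Request:
{"method": "carry_out", "body": {
  "plan": [
    [[1,0.7,0,0,0,0,0],[1,1.5,0,0,0,0,0],[1,2.3,0,0,0,0,0],[1,3.1,0,0,0,0,0]]
  ]
}}

```text
time_s: 11.2
eef_pos: [0.6894, -0.1705, 0.1495]
eef_rot: [0.912, 0.15, 0.377, -0.06]
contact_force: [-0.5, 0.0, -2.6]
gripper_width: 0.237
```

```bash
python3 -c "
from h import *
ff()
"
```

```text
F lx,hy,lz [-2.2  0.2 -1.5] pos [ 57.1  -1.3 -14.4] M tool [-0.05 -0.89 -0.01] w 0.23664969082347734
```

Request:
{"method": "carry_out", "body": {
  "plan": [
    [[1,1,0,0,0,0,0],[1,2.2,0,0,0,0,0],[1,3.5,0,0,0,0,0],[1,5,0,0,0,0,0],[1,6.5,0,0,0,0,0]]
  ]
}}

```text
time_s: 11.62
eef_pos: [0.733, -0.1554, 0.1952]
eef_rot: [0.912, 0.15, 0.377, -0.061]
contact_force: [0.0, -0.1, -2.2]
gripper_width: 0.233
```

```bash
python3 -c "
from h import *
ff()
c=imaging.capture('wrist');np.savez('wrist13.npz',**c);cv2.imwrite('pics/wrist13.png',c['frame'])
c=imaging.capture('scene');cv2.imwrite('pics/scene13.png',c['frame'])
"
```

```text
F lx,hy,lz [-1.6 -0.2 -1.6] pos [122.   -0.6 -14.7] M tool [ 0.01 -0.79 -0.01] w 0.23324332689723443
```

View pics/wrist13.png

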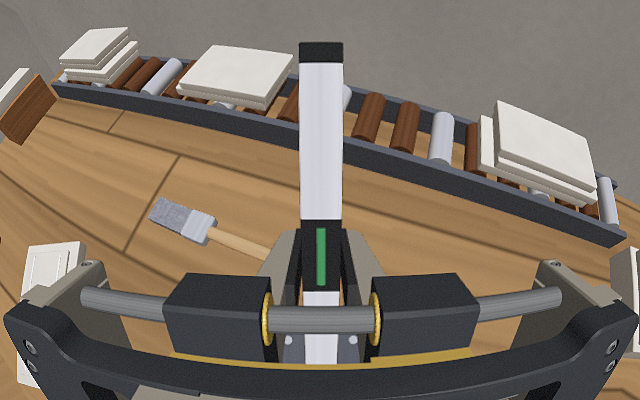

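View pics/scene13.png

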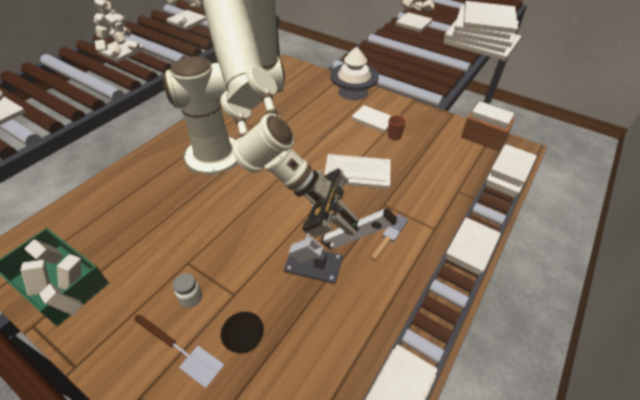

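```bash
cat >> h.py <<'E'
a=np.radians(26.8);cx=np.array([np.cos(a),np.sin(a),0]);cy=np.array([-cx[1],cx[0],0]);RF=fr(-cy,-ez)
E
python3 -c "
from h import *
go([.68,-.11,.32],RF)"
```

```text
t 11.72 pos [ 0.7345 -0.1558  0.1979] w 0.236 F [-0.2  0.7 -2.1] j [-0.65  0.2   1.75  0.85  0.89  0.13]
row [0, 6.06, -6.0, -11.27, 0.062, -0.785, -0.132] |t| 14.14 deg 45.7
```

Request:
{"method": "carry_out", "body": {
  "plan": [
    [[1,2,-1,-2,0,-0.05,0],[1,3.5,-2,-5,0.01,-0.15,-0.02],[1,5,-4,-8,0.02,-0.27,-0.04],[1,6,-5,-10,0.03,-0.39,-0.06],[1,6.1,-6,-11.3,0.04,-0.5,-0.08]]
  ]
}}

```text
time_s: 12.13
eef_pos: [0.679, -0.1108, 0.3242]
eef_rot: [0.969, 0.204, 0.14, -0.021]
contact_force: [1.4, 0.7, -2.0]
gripper_width: 0.232
```

```bash
python3 -c "
from h import *
ff();go([.63,0.02,.32],RF)"
```

```text
F lx,hy,lz [-0.3  0.2 -2.6] pos [186.9  58.7 102.8] M tool [ 0.06 -0.24  0.04] w 0.23225944009924812
t 12.13 pos [ 0.679  -0.1108  0.3242] w 0.232 F [ 1.4  0.7 -2. ] j [-0.44  0.19  1.33  0.2   1.42  0.71]
row [0, 0.67, -13.95, 0.4, 0.023, -0.282, -0.053] |t| 13.97 deg 16.5
```

Request:
{"method": "carry_out", "body": {
  "plan": [
    [[1,0.2,-2,0,0.01,-0.1,-0.02],[1,0.4,-5,0.1,0.02,-0.18,-0.04],[1,0.5,-8,0.2,0.023,-0.25,-0.053],[1,0.7,-11,0.3,0.023,-0.282,-0.053],[1,0.7,-14,0.4,0.023,-0.282,-0.053]]
  ]
}}

```text
time_s: 12.55
eef_pos: [0.6295, 0.0232, 0.3127]
eef_rot: [0.973, 0.233, -0.002, -0.004]
contact_force: [0.5, -0.3, -3.4]
gripper_width: 0.232
```

```bash
python3 -c "
from h import *
go([.516,0.223,.22],RF)"
```

```text
t 12.55 pos [0.6295 0.0232 0.3127] w 0.232 F [ 0.5 -0.3 -3.4] j [-0.16  0.26  1.25  0.01  1.64  0.94]
row [0, -1.05, -22.87, 9.47, -0.009, 0.002, 0.002] |t| 24.78 deg 0.5
```

Request:
{"method": "carry_out", "body": {
  "plan": [
    [[1,-0.2,-4,1,0,0,0],[1,-0.4,-8,2,0,0,0],[1,-0.6,-12,4,0,0,0],[1,-0.8,-15.5,6,0,0,0],[1,-1,-18.5,7.5,0,0,0]]
  ]
}}

```text
time_s: 12.97
eef_pos: [0.5345, 0.184, 0.2385]
eef_rot: [0.973, 0.232, -0.002, -0.004]
contact_force: [0.6, -0.3, -2.1]
gripper_width: 0.235
```

```bash
python3 -c "
from h import *
go([.516,0.223,.135],RF)"
```

```text
t 12.97 pos [0.5345 0.184  0.2385] w 0.235 F [ 0.6 -0.3 -2.1] j [0.11 0.11 1.56 0.01 1.48 1.21]
row [0, 0.13, -4.22, 10.38, -0.009, 0.001, 0.001] |t| 11.21 deg 0.5
```

Request:
{"method": "carry_out", "body": {
  "plan": [
    [[1,0,-1.5,1.5,0,0,0],[1,0.1,-3,4,0,0,0],[1,0.1,-4,6.5,-0.005,0,0],[1,0.1,-4.2,8.5,-0.009,0,0],[1,0.1,-4.2,9.5,-0.009,0,0]]
  ]
}}

```text
time_s: 13.38
eef_pos: [0.5155, 0.221, 0.142]
eef_rot: [0.973, 0.233, -0.003, 0.001]
contact_force: [-0.2, -0.3, -3.2]
gripper_width: 0.238
```

Request:
{"method": "carry_out", "body": {
  "plan": [
    [[1,0,0,0,0,0,0],[1,0,0,0,0,0,0],[1,0,0,0,0,0,0]]
  ]
}}

```text
time_s: 13.63
eef_pos: [0.5198, 0.2202, 0.1474]
eef_rot: [0.973, 0.232, 0.002, 0.001]
contact_force: [0.8, 0.2, -1.9]
gripper_width: 0.234
```

```bash
python3 -c "
from h import *
go([.516,0.223,.135],RF);print(env.get_obs()['qvel'].round(3))
for n in['wrist','scene','top']:
  c=imaging.capture(n);np.savez(n+'14.npz',**c);f=c['frame']
  if n=='scene':f=cv2.resize(f[110:250,260:460],None,fx=4,fy=4)
  if n=='top':f=cv2.resize(f[140:270,190:330],None,fx=4,fy=4)
  cv2.imwrite(f'pics/{n}14.png',f)
"
```

```text
t 13.63 pos [0.5198 0.2202 0.1474] w 0.234 F [ 0.8  0.2 -1.9] j [ 0.19  0.17  1.68 -0.    1.29  1.29]
row [0, -0.22, -0.42, 1.24, 0.003, -0.003, -0.0] |t| 1.32 deg 0.2
[-0.001 -0.008 -0.011 -0.001 -0.002 -0.   ]
```

View pics/wrist14.png

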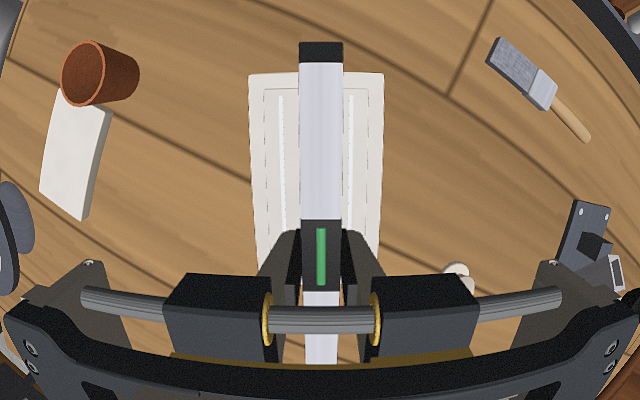

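View pics/scene14.png

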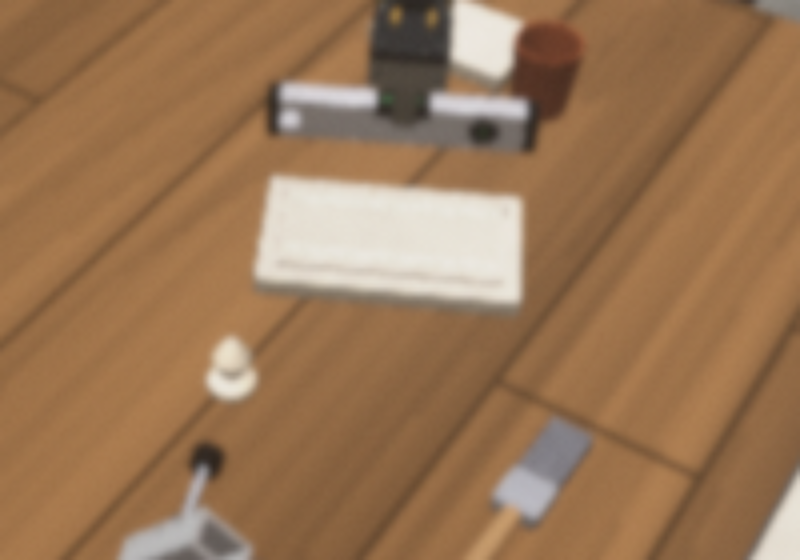

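View pics/top14.png

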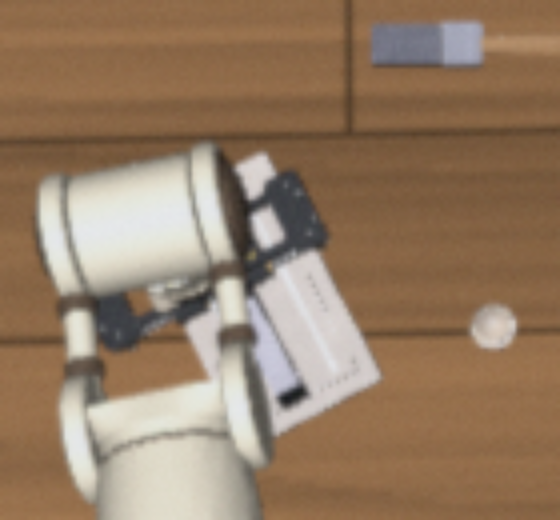

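Run:
```python
from h import *
c=dict(np.load("wrist14.npz"));o=env.get_obs()
P=[]
for v in(70,90,120,150,180,205):
    for u in(312,322,333):P.append(wray(c,o,u,v,depth=c["depth"][v,u]))
P=np.array(P);print(P[1::3].round(4));v=P[1]-P[16];print("pitch deg",np.degrees(np.arcsin(v[2]/np.linalg.norm(v))),"yaw",np.degrees(np.arctan2(v[1],v[0])))
e=wray(c,o,322,43,z=P[1][2]);print("end",e,"centre",e-.115*cx)
go([.516,.223,.147],RF)
```

```text
[[0.6078 0.2637 0.1846]
 [0.5986 0.2591 0.1856]
 [0.5853 0.2523 0.1847]
 [0.5716 0.2454 0.1827]
 [0.5579 0.2385 0.1837]
 [0.5456 0.2322 0.1826]]
pitch deg 1.662982528706246 yaw 26.829704986885307
end [0.62024524 0.26998566 0.18459491] centre [0.51759787 0.21813475 0.18459491]
t 13.78 pos [0.5197 0.2203 0.1473] w 0.235 F [-0.2 -0.7 -1.2] j [ 0.19  0.17  1.68 -0.    1.29  1.29]
row [0, -0.21, -0.41, 0.03, 0.003, -0.003, 0.0] |t| 0.46 deg 0.2
```

```bash
python3 -c "
from h import *
print(env.get_obs()['qvel'].round(4));print(env.close_job())"
```

```text
[ 0.0026  0.0008  0.0069 -0.0019 -0.0024 -0.0009]
the job is handed in; nothing more can be done
None
```

The job is handed in at about 13.8 s. The level is held in the gripper over the plaster cast; no verdict was reported.

**Plunger:** I gripped the knob and pulled it about 30 mm to its stop, where the force rose to around 13 N. It stayed out after I let go.

**First draw failed:** The first attempt to draw the level jammed in the sleeve. The gripper was about 3 mm off to the side and I pulled off the sleeve's axis, so the force reached about 70 N (limit 120 N) and the level slipped about 9 mm in the fingers. I released it, re-centred, gripped again and eased it loose. That took one brief push of about 39 N from the wrist while freeing it. After that it slid out about 120 mm with 3 N or less.

**Last checks, from the wrist camera and pose:**

| Check | Measured | Limit |
|---|---|---|
| Length off horizontal | about 1.7° | 8° |
| Length direction, against the cast's roughly 26.8° | 26.8° | within 11° |
| Centre from cast middle, seen from above | about 5 mm | 40 mm |
| Lower edge above cast top | about 115 mm | 30–170 mm |

The vial edge is up. The arm was nearly still and the force reading small. The cast and the bystanders visible in the final pictures (finial, brush, mug, offcut) looked undisturbed; I did not re-measure them, and I did not check the bowl, jar and spatula at the end.

**Disagreement:** The cameras differed by 2–5 mm on the holder's position. A wrist-camera sideways bias of about 2.5 mm caused the off-centre first grip.

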